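Set the light source and click the detector into its notch

TASK

Turn the yellow collar on the light source to setting 4 (black line at the row of four orange dots) and let it click in. Then take the detector carriage by its black knob and slide it along the rail to the orange index clamp until you feel its ball drop into the notch, and finish while gripping the knob with the carriage held still in the notch. Leave the jar, the multimeter, the screwdriver and the spare ring that lie round the bench where they are.

Things in the scene. Friction and masses are not known exactly. Their poses are not given: they have to be found in the camera images.
- rail_mid (a point): (Sizes here and below are in mm.) Middle of the rail's top face, 30 above the table. The bench is one fixed assembly on a dark 130 x 580 x 10 baseplate; the axes of this point are the bench's: y runs along the aluminium rail (60 wide, 330 long) from the carriage end towards the gas cell and the light source, z is up. The gas cell, a glass tube with yellow ends, stands between rail and light source and is 88 high.
- collar_top (a point): Centre of the top face of the yellow scale collar: upright ribbed cylinder 44 across, 34 tall, on top of the dark light-source box (120 x 120) whose top is 35 below this point. It turns about the vertical axis through this point.
- collar_mark (a point): Outer end of the black line on the collar's top, 22 from its axis: the line points at the setting. The settings 1 to 6 are rows of one to six dots on the box's top, 0.4 rad apart, growing clockwise seen from above; row 4 is orange, the others white.
- collar (a joint): Turn of the collar in rad, growing clockwise seen from above. Setting 1 is 0.0, 2 is 0.4, 3 is 0.8, 4 is 1.2, 5 is 1.6, 6 is 2.0. A spring ball snaps it (about 0.1 N m) into the nearest setting when it is let go; stops at -0.15 and 2.15.
- knob (a point): Middle of the grip knob on the carriage: upright black cylinder 24 across with a blue band, from 23 below this point (top of the blue-green carriage body, 50 x 50) to 18 above it; 108 above the table. It is fixed to the carriage.
- carriage: The detector carriage with its knob: 70 x 60 x 10 plate on the rail, 50 x 50 blue-green body and the knob. Origin 31 above the table, under the knob's axis; y along the rail. It slides along the rail only, its knob axis between 125 before (-y) and 95 past (+y) the rail's middle; it starts in the first 60 of that travel, and the notch always lies further on, towards the gas cell. Friction about 0.7 N.
- clamp_mid (a point): Point midway between the two orange index-clamp blocks (16 x 26 x 26 each, 94 apart, one on either side of the rail), 36 above the table. The clamp is fixed. The notch of the ball detent is hidden in the rail between the blocks, and is up to 5 to either side of this point along the rail; the carriage's axis (the knob) is exactly over the notch when the ball is in it.
- ball (a joint): Drop of the spring ball under the carriage in m: about 0.0004 while it rides on the flat rail, about 0.0025 when seated in the notch (12 wide along the rail, the pull begins some 5 mm from its middle). Pushed off the notch's middle, the ball draws the carriage back with up to about 6 N; left free within about 4 mm of the middle, the carriage centres itself. Pulling it out of the notch takes about 6 N.
- jar: glass jar, white lid, black knob, 74 across, 90 tall (mm); loose bystander, origin under its centre
- multimeter: yellow and black multimeter lying flat, 80 x 160 x 44 (mm); loose bystander, origin under its centre
- screwdriver: 150 long screwdriver lying down (mm); loose bystander, origin under its centre; handle along its x
- filter_ring: yellow spare ring lying flat, 60 across, 10 tall (mm); loose bystander, origin under its centre

How it is judged:
By the outcome, as a careful person would: the job done as asked, in the order asked, and still so for the second after the job is handed in, while the arm keeps its last pose, push and grip.
It also fails if it takes over 58 s, if anything falls off the work surface, if the arm or the gripper's body presses on something with over 40 N, if the wrist force passes 120 N, or if a joint passes its speed limit or range.

ROBOT

A 6-joint arm with a two-finger parallel gripper is mounted at the origin on the work surface. World frame = base frame: x ahead of the robot, y to its left, z up, the work surface at z = 0. Lengths are in m, angles in degrees, forces in N, time in s.
With the tool pointing down it reaches from about 0.3 to 0.75 m from the base axis. Payload 8.5 kg.
Tool frame: the origin (TCP) lies at the very end of the fingers, on their centre line; the grasp point (between the pads) lies 19 mm behind it; z points along the fingers, y is the line along which they close (so a half turn about z gives the same grasp; the last joint's range is limited). The gripper opens to 85 mm and grips with 20 to 120 N. Pads are 22 mm wide; open, the fingers measure 114 mm over their backs; the gripper's body (76 mm by 85 mm) begins 54 mm behind the grasp point. The pads swing forward as they close: fully open they stand 13 mm farther back than shut.
Start: joints at [-89.513, 21.807, 74.336, -0, 83.858, -12.336], TCP at [0.122, -0.536, 0.231] pointing down, gripper open.
Joint ranges: [-178.18, 178.18], [-50.72, 133.34], [12.68, 142.11], [-81.47, 261.47], [9.98, 163.14], [-165.26, 165.26]. Speed limits (degrees/s): [136.94, 136.94, 180, 180, 180, 180].

INTERFACE

Orientations are given as a 3x3 rotation matrix whose columns are the frame's x, y, z axes.
In Python, from rig import env gives the robot as it stands.
- The arm moves only by the tool move_arm, never from a script. Its argument "plan" is a list of rows, each a list of 7 numbers: the turn, a rotation vector about the tool's x, y, z in degrees, then the shift along the tool's x, y, z in cm, then the gripper command: -1 is shut, 1 is fully open, values between are in proportion. In form: [[ax, ay, az, tx, ty, tz, jaw], ...]. A call has 1 to 5 rows; each row is the pose to reach, as a shift and turn from the pose commanded when the call began, along the tool's axes at that moment; what a row does not reach only later rows make up. A row lasts 1/10 s, in which the tool goes at most 50 mm and 8.59 degrees, less where a joint would pass 70% of its speed; a pose out of reach is approached as far as the arm can. A call with a gripper value outside its range is refused whole. The fingers move at their own pace and stop on an object; "squeeze" is the grip in N (left out, the last holds). Time passes only in rows, so rows that repeat a pose let the fingers close. It gives the time, the measured TCP pose, the force, the opening and the grip force at its end, in the units of the state.
- env.observe(): the state, without advancing time (a new reading comes with each control period).
- env.get_image(name): name is "scene" or "top"; returns a dict with "color" (400x640x3 uint8, red, green, blue), "fov_y" (degrees; the focal length in pixels is half the picture's height over the tangent of half this angle, whatever the lens; pixels are square), "cx", "cy" (the principal point, pixels), "R" (3x3) and "t" (3): a world point X has camera coordinates R X + t. Camera axes: x right, y down, z forward; pixel columns grow to the right and rows downward; lengths in m; the calibration is good to about 2 mm. A picture is of the moment at which its call begins. There is no depth.
- env.close_job(): hands the job in; it is judged then, once.
Trained networks look in a picture, given as the dict that the camera call returned (one of the last four; its "shot" number tells which), for a name from the list of things; names that differ only in an ending like _2 or _b are one class to them, and where a whole thing is asked for, a point or a joint stands for the part that bears it (a point fixed in the world has none). Each returns a list of dicts, best first, with "conf" (0 to 1); they miss things now and then, are a little off and sometimes report something else, mostly with a low value. They report only what shows in the picture. A call takes as long as a camera call.
- env.outline_of(target, picture): "mask" (400x640 bool, what is visible of it) and "bbox" ([centre column, centre row, width, height] in pixels, round what is visible of it).
- env.tip_of(target, picture): "pixel" ([column, row] in pixels: a listed point, or the origin of a listed thing).
The state is a dict: "time_s": time; "q": joint angles; "qvel": joint speeds; "joint_efforts": joint torques, N m; "position": TCP position; "tool_rot": TCP orientation; "ft_force": force on the tool from outside, world axes, zero at the start; "wrist_torque": the same for the moment, N m; "grip_width": finger opening in m; "gripper_force": force on a finger pad.
Only numpy, scipy, OpenCV 4.12 (cv2) and the standard library are available. Lean on these libraries where they do the work, as an engineer would, in place of code of your own. Each camera call takes 0.05 s, during which the arm holds its last target. There are 200 camera calls.

## Working session

There is one attempt and no reset: what is moved stays moved. The work goes in short steps, Python scripts to look and compute and a tool call to move; the robot and the scene stay as the last step left them, time stands still between calls to the robot, and variables do not carry over. Pictures are saved under pics/ and viewed, at most 10 in all, crops included, and the job is handed in when it is done.

Besides the shell and the picture viewer there is one more tool, called after "Call:" as a command line: name --pt "numbers of a row" for each row, then --argument value for the rest. move_arm: Moves the arm, as the interface text tells. Its arguments: {"type":"object","properties":{"plan":{"type":"array"},"squeeze":{"type":"number"}},"required":["plan"]}

```bash
mkdir -p pics; cat > h.py <<'E'
from rig import env
import numpy as np, cv2
def K(p):
    f=200/np.tan(np.radians(p["fov_y"])/2); return f
def ray(p,px):
    f=K(p);R=np.array(p["R"]);t=np.array(p["t"])
    d=R.T@np.array([(px[0]-p["cx"])/f,(px[1]-p["cy"])/f,1]); return -R.T@t,d/np.linalg.norm(d)
def tri(obs):
    A=0;b=0
    for p,px in obs:
        c,d=ray(p,px);M=np.eye(3)-np.outer(d,d);A=A+M;b=b+M@c
    return np.linalg.solve(A,b)
def atz(p,px,z):
    c,d=ray(p,px);return c+d*(z-c[2])/d[2]
def proj(p,X):
    f=K(p);v=np.array(p["R"])@X+np.array(p["t"]);return [p["cx"]+f*v[0]/v[2],p["cy"]+f*v[1]/v[2]]
def save(p,n): cv2.imwrite("pics/"+n,cv2.cvtColor(p["color"],cv2.COLOR_RGB2BGR))
E
python3 - <<'E'
from h import *
np.set_printoptions(precision=4,suppress=True)
s=env.get_image("scene");t=env.get_image("top");save(s,"s0.png");save(t,"t0.png")
for p in (s,t): print(p["fov_y"],ray(p,(320,200)),p["R"])
for n in ["rail_mid","collar_top","collar_mark","knob","clamp_mid","carriage","jar","multimeter","screwdriver","filter_ring"]:
    a=env.tip_of(n,s)[:1];b=env.tip_of(n,t)[:1]
    print(n,[(np.round(x["pixel"],1),round(x["conf"],2)) for x in a+b], tri([(s,a[0]["pixel"]),(t,b[0]["pixel"])]) if a and b else "")
o=env.observe();print(o["tool_rot"],o["position"],o["ft_force"],o["time_s"])
E
```

```text
47.129123552296235 (array([ 1.01  , -0.2904,  0.765 ]), array([-0.5121,  0.3626, -0.7787])) [[ 0.5848  0.8112  0.0015]
 [ 0.6349 -0.4565 -0.6233]
 [-0.5049  0.3655 -0.782 ]]
51.52215170109958 (array([0.4614, 0.038 , 0.8757]), array([ 0.1455, -0.0399, -0.9886])) [[ 0.022  -0.999   0.0379]
 [-0.9882 -0.0274 -0.151 ]
 [ 0.1519 -0.0341 -0.9878]]
rail_mid [(array([242.3, 254.4]), 0.76), (array([392.6, 217. ]), 0.74)] [ 0.5537 -0.1449  0.0388]
collar_top [(array([389.9, 158.6]), 0.56), (array([224. , 195.8]), 0.94)] [0.5767 0.185  0.1137]
collar_mark [(array([397.2, 167.5]), 0.77), (array([221. , 183.7]), 0.76)] [0.5989 0.1906 0.1049]
knob [(array([189. , 255.7]), 0.72), (array([446.3, 215.2]), 0.97)] [ 0.551  -0.2317  0.1121]
clamp_mid [] 
carriage [(array([199.1, 278.5]), 0.77), (array([431.2, 218.6]), 0.82)] [ 0.5515 -0.2294  0.0336]
jar [(array([379. , 268.8]), 0.66), (array([291.9, 144.8]), 0.58)] [ 0.7097  0.0641 -0.0049]
multimeter [(array([283.2, 334. ]), 0.65), (array([392.8, 143.4]), 0.92)] [ 0.7169 -0.1572  0.0054]
screwdriver [(array([288.2, 190.4]), 0.69), (array([307.4, 269.3]), 0.6)] [ 0.4438  0.0257 -0.0012]
filter_ring [(array([222.7, 216.8]), 0.87), (array([222.5, 185.5]), 0.7)] [ 0.5686 -0.0012  0.2161]
[[ 0.9751  0.222   0.    ]
 [ 0.222  -0.9751  0.    ]
 [ 0.     -0.     -1.    ]] [ 0.1221 -0.5363  0.2313] [ 0.9541  0.2554 -0.0742] 1.1
```

```bash
python3 - <<'E'
import cv2
a=cv2.imread("pics/s0.png");b=cv2.imread("pics/t0.png")
c=cv2.resize(b[120:260,150:300],None,fx=4,fy=4,interpolation=cv2.INTER_CUBIC)
cv2.imwrite("pics/t0c.png",c)
E
```

```text
(no output)
```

View pics/s0.png

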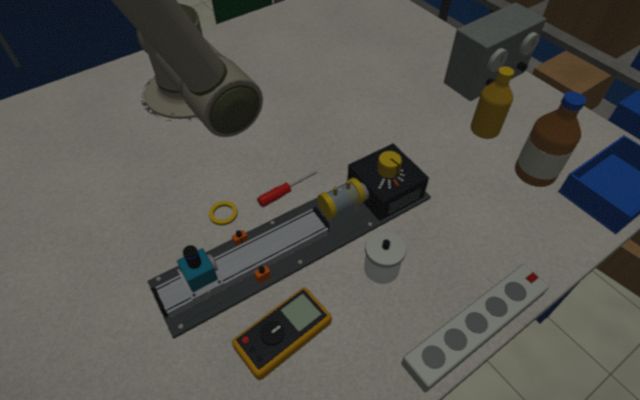

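View pics/t0.png

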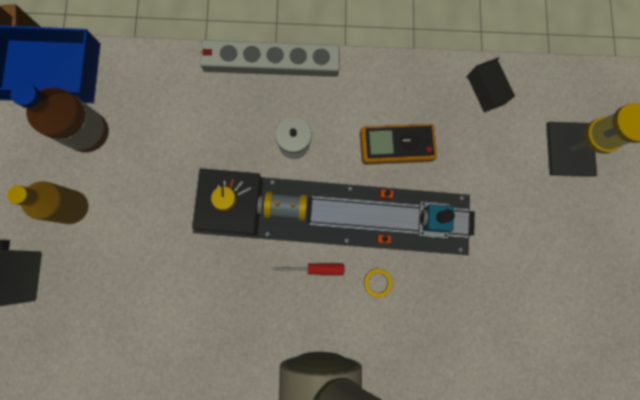

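View pics/t0c.png

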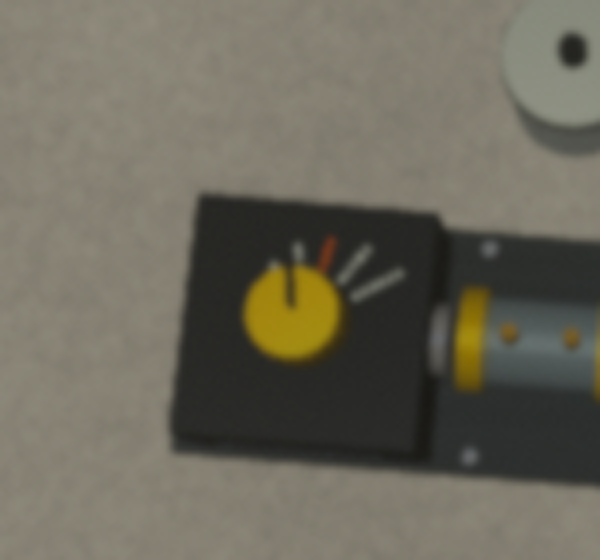

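The scene view shows the collar at (390,163) on its box, the knob at (192,257), and the orange clamps at (239,235) and (262,272). The top view has the collar at (223,198), the clamps at (387,193) and (384,239), and the knob at (446,215). The collar line sits near row 2–3, and orange row 4 is clockwise of it. Next I'll measure these more finely by colour.

```bash
python3 - <<'E'
from h import *
np.set_printoptions(precision=4,suppress=True)
s=env.get_image("scene");t=env.get_image("top")
def blobs(p,lo,hi,roi,mn=3):
    x0,x1,y0,y1=roi
    hsv=cv2.cvtColor(p["color"],cv2.COLOR_RGB2HSV)[y0:y1,x0:x1]
    m=cv2.inRange(hsv,lo,hi);n,l,st,c=cv2.connectedComponentsWithStats(m)
    return [(np.round(c[i]+[x0,y0],1),st[i,4],st[i,:4]+[x0,y0,0,0]) for i in range(1,n) if st[i,4]>=mn]
O=((3,140,90),(14,255,255));Y=((20,120,80),(32,255,255))
print("orange t",blobs(t,*O,(180,420,170,250)));print("orange s",blobs(s,*O,(220,430,150,290)))
print("yel t",blobs(t,*Y,(200,250,170,220)));print("yel s",blobs(s,*Y,(370,412,140,190)))
h=t["color"][180:200,214:256].astype(int).sum(2)//3
print(h)
for n in ["knob","collar"]:
    for p in (s,t):
        o=env.outline_of(n,p); print(n,[(x["bbox"],x["conf"]) for x in o[:1]])
        tp=env.tip_of("collar_top" if n=="collar" else "knob",p)[:1];print(tp)
for p in(s,t): print("mark",env.tip_of("collar_mark",p)[:1])
E
```

```text
orange t [(array([231.1, 183.7]), np.int32(12), array([230, 180,   3,   8])), (array([382.5, 193. ]), np.int32(41), array([380, 189,   6,   9])), (array([390.9, 194. ]), np.int32(32), array([388, 190,   6,   8])), (array([383.8, 238.9]), np.int32(75), array([378, 234,  13,  10]))]
orange s [(array([395.5, 182. ]), np.int32(4), array([395, 181,   2,   3])), (array([243.2, 233.7]), np.int32(23), array([241, 231,   6,   7])), (array([235.3, 237.4]), np.int32(26), array([233, 234,   7,   7])), (array([261.6, 271.5]), np.int32(65), array([254, 266,  16,  11]))]
yel t [(array([222.6, 197.7]), np.int32(471), array([211, 186,  24,  24]))]
yel s [(array([389.4, 158.5]), np.int32(269), array([379, 151,  23,  16]))]
[[ 37  38  38  38  37  37  37  38  42  54  63  54  42  38  36  38  42  51
   58  54  44  38  38  38  37  38  45  50  48  41  38  37  37  38  37  37
   37  37  37  38  37  37]
 [ 37  38  37  38  38  37  37  39  48  72  88  73  50  39  37  39  45  56
   59  52  43  38  37  36  40  45  61  72  66  48  38  38  37  37  38  37
   37  38  37  37  38  38]
 [ 37  37  38  37  38  37  38  39  
[... 2848 characters left out ...]
  75  53  41  38  37  38  37  37  38  38  38  37  38  38  38  37
   38  37  38  38  38  37]
 [103 103 103 104 104 104 104 105 105 105 104 105 106 105 105 106 106 106
  104  95  72  51  41  38  37  38  38  38  37  37  38  38  38  39  38  38
   37  38  38  38  38  38]]
knob [([389.9, 164.9, 23.6, 28.1], 0.52)]
[{'pixel': [188.8, 255.9], 'conf': 0.8}]
knob [([435.9, 219.1, 34.3, 35.9], 0.69)]
[{'pixel': [447.8, 215.0], 'conf': 0.73}]
collar [([389.1, 163.6, 27.6, 24.6], 0.69)]
[{'pixel': [391.7, 158.2], 'conf': 0.73}]
collar [([224.2, 200.3, 24.7, 26.7], 0.68)]
[{'pixel': [224.1, 196.9], 'conf': 0.95}]
mark [{'pixel': [396.9, 165.3], 'conf': 0.56}]
mark [{'pixel': [222.1, 186.0], 'conf': 0.79}]
```

```bash
python3 - <<'E'
from h import *
np.set_printoptions(precision=4,suppress=True)
s=env.get_image("scene");t=env.get_image("top")
C=tri([(s,(390.3,158.5)),(t,(222.8,197.3))]);print("collar",C, atz(t,(222.8,197.3),.11))
T=tri([(s,(395.5,182)),(t,(231.2,183.5))]);print("row4",T)
zb=C[2]-.035
b=C.copy();b[2]=zb
ang=lambda v:np.degrees(np.arctan2(-v[1],v[0])) # cw from +x
m=atz(t,(222.1,187.5),C[2])-C;print("mark ang",ang(m))
for n,px in dict(r2=(218.2,187),r3=(224.2,183),r4=(231.2,183.5),r5=(238.5,184.5),r6=(243.5,190.5)).items():
    print(n,ang(atz(t,px,zb)-b))
A=tri([(s,(239.2,235.5)),(t,(383.8,238.9))]);B=tri([(s,(261.6,271.5)),(t,(386.6,193.5))])
print("clamps",A,B,(A+B)/2,"at z.045",atz(t,(385.2,216.2),.045))
k=tri([(s,(188.9,255.8)),(t,(447,215.1))]);print("knob",k)
print("R base proj")
E
```

```text
collar [0.5746 0.188  0.1102] [0.5742 0.1875 0.11  ]
row4 [0.607  0.1796 0.0756]
mark ang -5.596654510807938
r2 -33.31166302057595
r3 -8.866293519580221
r4 14.59350503778346
r5 36.31753015649256
r6 59.67760687653166
clamps [ 0.5091 -0.1276  0.0331] [ 0.6029 -0.1336  0.0338] [ 0.556  -0.1306  0.0335] at z.045 [ 0.5542 -0.1285  0.045 ]
knob [ 0.5513 -0.2324  0.1128]
R base proj
```

The collar is at setting 3, since the line is at −6° and row 3 is at −9°. It needs about +23° clockwise. I'll approach with the fingers closing along x.

Call:
move_arm --pt "0 0 -88.7 60.2 -60.6 3 1" --pt "0 0 -88.7 60.2 -60.6 3 1" --pt "0 0 -88.7 60.2 -60.6 3 1" --pt "0 0 -88.7 60.2 -60.6 3 1" --pt "0 0 -88.7 60.2 -60.6 3 1"

```text
time_s: 2.3
position: [0.255, -0.3226, 0.2226]
tool_rot: [[0.558, 0.83, 0.0], [0.83, -0.558, -0.0], [-0.0, 0.001, -1.0]]
ft_force: [1.7, -0.6, 0.2]
grip_width: 0.0858
gripper_force: 0.0
```

```bash
cat > g.py <<'E'
import sys
from h import *
def g(x,y,z,ya):
    o=env.observe();R=np.array(o["tool_rot"]);p=np.array(o["position"])
    a=np.degrees(np.arctan2(R[1,1],R[0,1]));d=R.T@(np.array([x,y,z])-p)*100
    dz=(-(ya-a)+180)%360-180
    print("t",o["time_s"],"p",np.round(p,4),"ya",round(a,2),"tilt",np.round(R[:,2],3),"w",round(o["grip_width"],4),"F",np.round(o["ft_force"],1),"tau",np.round(o["wrist_torque"],2),"gf",np.round(o["gripper_force"],1))
    print("az %.2f shift"%dz,np.round(d,2))
if __name__=="__main__": g(*map(float,sys.argv[1:5]))
E
python3 g.py .5745 .188 .18 11.5
```

```text
t 2.3 p [ 0.255  -0.3226  0.2226] ya -33.89 tilt [ 0. -0. -1.] w 0.0858 F [ 1.7 -0.6  0.2] tau [-0.02 -0.05  0.03] gf 0.0
az -45.39 shift [60.2  -1.95  4.25]
```

Call:
move_arm --pt "0 0 -45.4 60.2 -1.9 4.3 1" --pt "0 0 -45.4 60.2 -1.9 4.3 1" --pt "0 0 -45.4 60.2 -1.9 4.3 1" --pt "0 0 -45.4 60.2 -1.9 4.3 1" --pt "0 0 -45.4 60.2 -1.9 4.3 1"

```text
time_s: 2.8
position: [0.3888, -0.1119, 0.2049]
tool_rot: [[-0.158, 0.987, 0.001], [0.987, 0.158, -0.001], [-0.001, 0.001, -1.0]]
ft_force: [0.0, -1.4, 0.0]
grip_width: 0.0858
gripper_force: 0.0
```

```bash
python3 g.py .5745 .188 .18 11.5
```

```text
t 2.8 p [ 0.3888 -0.1119  0.2049] ya 9.11 tilt [ 0.001 -0.001 -1.   ] w 0.0858 F [ 0.  -1.4  0. ] tau [ 0.01  0.03 -0.01] gf 0.0
az -2.39 shift [26.68 23.08  2.49]
```

Call:
move_arm --pt "0 0 -2.4 26.7 23.1 2.5 1" --pt "0 0 -2.4 26.7 23.1 2.5 1" --pt "0 0 -2.4 26.7 23.1 2.5 1" --pt "0 0 -2.4 26.7 23.1 2.5 1" --pt "0 0 -2.4 26.7 23.1 2.5 1"

```text
time_s: 3.3
position: [0.5213, 0.0996, 0.187]
tool_rot: [[-0.194, 0.981, 0.0], [0.981, 0.194, -0.0], [-0.0, 0.0, -1.0]]
ft_force: [1.5, -1.2, 0.7]
grip_width: 0.0856
gripper_force: 0.0
```

```bash
python3 g.py .5745 .188 .15 11.5
```

```text
t 3.3 p [0.5213 0.0996 0.187 ] ya 11.19 tilt [ 0. -0. -1.] w 0.0856 F [ 1.5 -1.2  0.7] tau [ 0.03 -0.02 -0.02] gf 0.0
az -0.31 shift [7.64 6.93 3.71]
```

Call:
move_arm --pt "0 0 -0.3 7.6 6.9 3.7 1" --pt "0 0 -0.3 7.6 6.9 3.7 1" --pt "0 0 -0.3 7.6 6.9 3.7 1" --pt "0 0 -0.3 7.6 6.9 3.7 1"

```text
time_s: 3.7
position: [0.5734, 0.1864, 0.149]
tool_rot: [[-0.201, 0.98, -0.002], [0.98, 0.201, -0.0], [0.0, -0.002, -1.0]]
ft_force: [-0.3, -0.5, 1.3]
grip_width: 0.0856
gripper_force: 0.0
```

```bash
python3 - <<'E'
from g import *
s=env.get_image("scene");t=env.get_image("top")
a=s["color"][100:220,310:470];b=t["color"][140:260,150:310]
cv2.imwrite("pics/c1.png",cv2.cvtColor(cv2.resize(np.vstack([a,b]),None,fx=2.5,fy=2.5),cv2.COLOR_RGB2BGR))
g(.5745,.188,.082,11.5)
for h in(.0,): print(proj(t,np.array(env.observe()["position"])),proj(s,np.array(env.observe()["position"])))
E
```

```text
t 3.8 p [0.5733 0.1846 0.1505] ya 11.44 tilt [ 0. -0. -1.] w 0.0855 F [0.3 1.  1.7] tau [ 0.    0.04 -0.01] gf 0.0
az -0.06 shift [0.31 0.18 6.85]
[np.float64(220.09240838898813), np.float64(194.38229300447696)] [np.float64(390.61876435131296), np.float64(144.18157566544835)]
```

View pics/c1.png

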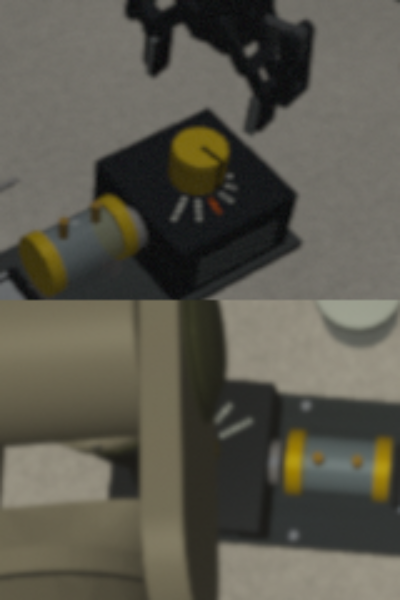

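The fingers straddle the collar: the tips in the scene crop are at (150,70) and (260,130), with the collar at (200,155) below. I'll descend, then close gently.

Call:
move_arm --pt "0 0 0 0.3 0.15 2.5 1" --pt "0 0 0 0.3 0.15 4.5 1" --pt "0 0 0 0.3 0.15 6.0 1" --pt "0 0 0 0.3 0.15 6.8 1" --pt "0 0 0 0.3 0.15 6.8 1"

```text
time_s: 4.3
position: [0.5741, 0.1875, 0.0821]
tool_rot: [[-0.197, 0.98, -0.001], [0.98, 0.197, -0.0], [-0.0, -0.001, -1.0]]
ft_force: [1.1, -0.7, 0.3]
grip_width: 0.0854
gripper_force: 0.0
```

Call:
move_arm --pt "0 0 0 0 0 0 -1" --pt "0 0 0 0 0 0 -1" --pt "0 0 0 0 0 0 -1" --pt "0 0 0 0 0 0 -1" --pt "0 0 0 0 0 0 -1" --squeeze 25

```text
time_s: 4.8
position: [0.5747, 0.1886, 0.083]
tool_rot: [[-0.199, 0.98, 0.001], [0.98, 0.199, -0.0], [-0.0, 0.001, -1.0]]
ft_force: [-1.5, -0.7, 6.5]
grip_width: 0.0436
gripper_force: 25.2
```

```bash
python3 g.py .5745 .188 .082 11.5
```

```text
t 4.8 p [0.5747 0.1886 0.083 ] ya 11.48 tilt [ 0.001 -0.    -1.   ] w 0.0436 F [-1.5 -0.7  6.5] tau [-0.21  0.27  0.08] gf 25.2
az -0.02 shift [-0.05 -0.03  0.1 ]
```

Call:
move_arm --pt "0 0 6 0 0 0 -1" --pt "0 0 12 0 0 0 -1" --pt "0 0 18 0 0 0 -1" --pt "0 0 23 0 0 0 -1" --pt "0 0 23 0 0 0 -1"

```text
time_s: 5.3
position: [0.5743, 0.1886, 0.083]
tool_rot: [[0.202, 0.979, 0.001], [0.979, -0.202, -0.0], [-0.0, 0.001, -1.0]]
ft_force: [-3.3, -1.6, 7.0]
grip_width: 0.0434
gripper_force: 25.3
```

```bash
python3 - <<'E'
from g import *
g(.5745,.188,.082,-11.5)
s=env.get_image("scene")
cv2.imwrite("pics/c2.png",cv2.cvtColor(cv2.resize(s["color"][100:220,310:470],None,fx=4,fy=4),cv2.COLOR_RGB2BGR))
E
```

```text
t 5.3 p [0.5743 0.1886 0.083 ] ya -11.66 tilt [ 0.001 -0.    -1.   ] w 0.0434 F [-3.3 -1.6  7. ] tau [-0.24  0.48  0.1 ] gf 25.3
az -0.16 shift [-0.05  0.03  0.1 ]
```

View pics/c2.png

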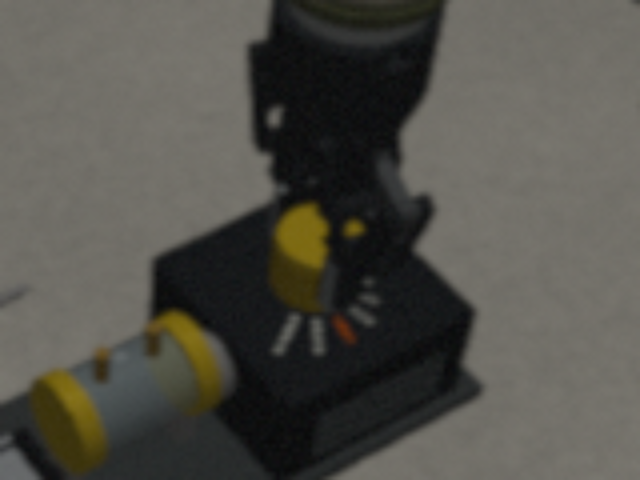

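The fingers hide the line in this view. I'll open to let it click, lift, and move on to the knob, checking the collar from there.

Call:
move_arm --pt "0 0 0 0 0 0 1" --pt "0 0 0 0 0 0 1" --pt "0 0 0 0 0 0 1" --pt "0 0 0 0 0 0 1" --pt "0 0 0 0 0 -1 1"

```text
time_s: 5.85
position: [0.5737, 0.1885, 0.0912]
tool_rot: [[0.2, 0.98, -0.003], [0.98, -0.2, -0.0], [-0.001, -0.003, -1.0]]
ft_force: [-0.7, -0.9, 0.5]
grip_width: 0.0855
gripper_force: 0.0
```

Call:
move_arm --pt "0 0 0 0 0 -4 1" --pt "0 0 0 0 0 -8 1" --pt "0 0 0 -5 0 -10 1" --pt "0 0 0 -10 0 -10 1" --pt "0 0 0 -15 0 -10 1"

```text
time_s: 6.35
position: [0.5448, 0.0439, 0.1937]
tool_rot: [[0.199, 0.98, 0.003], [0.98, -0.199, -0.0], [0.0, 0.003, -1.0]]
ft_force: [0.3, -1.3, -0.3]
grip_width: 0.0852
gripper_force: 0.0
```

```bash
python3 - <<'E'
from g import *
g(.551,-.232,.17,-3.5)
s=env.get_image("scene");t=env.get_image("top")
c=lambda im:cv2.resize(im,None,fx=5,fy=5,interpolation=cv2.INTER_CUBIC)
cv2.imwrite("pics/c3.png",cv2.cvtColor(np.vstack([c(s["color"][140:200,340:440]),c(t["color"][165:225,190:290])]),cv2.COLOR_RGB2BGR))
print(env.tip_of("collar_mark",s)[:1],env.tip_of("collar_mark",t)[:1])
E
```

```text
t 6.35 p [0.5448 0.0439 0.1937] ya -11.46 tilt [ 0.003 -0.    -1.   ] w 0.0852 F [ 0.3 -1.3 -0.3] tau [-0.07  0.05  0.01] gf 0.0
az -7.96 shift [-26.92   6.08   2.38]
[{'pixel': [395.2, 166.8], 'conf': 0.7}] [{'pixel': [224.6, 184.5], 'conf': 0.86}]
```

View pics/c3.png

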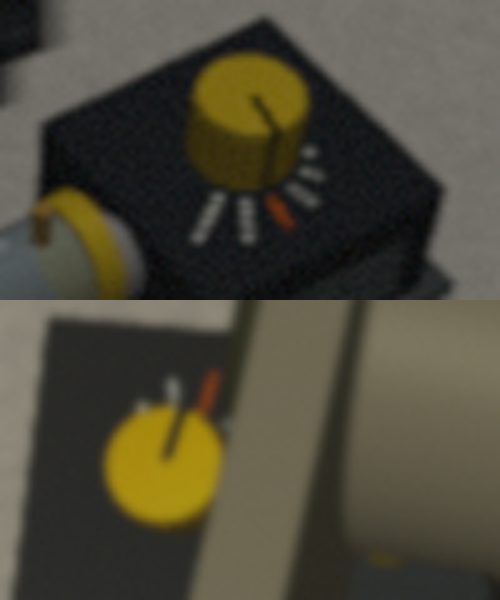

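The line now points at the orange row in both crops: the scene groove at (275,135–180) leads to the row at (280,212). I'll go to the knob and check the angle once the arm is out of the top view.

Call:
move_arm --pt "0 0 -8 -26.9 6.1 2.4 1" --pt "0 0 -8 -26.9 6.1 2.4 1" --pt "0 0 -8 -26.9 6.1 2.4 1" --pt "0 0 -8 -26.9 6.1 2.4 1" --pt "0 0 -8 -26.9 6.1 2.4 1"

```text
time_s: 7.05
position: [0.5512, -0.202, 0.1708]
tool_rot: [[0.059, 0.998, 0.001], [0.998, -0.059, 0.0], [0.0, 0.001, -1.0]]
ft_force: [1.5, 0.3, 0.9]
grip_width: 0.0854
gripper_force: 0.0
```

```bash
python3 - <<'E'
from g import *
g(.5512,-.232,.14,-3.5)
t=env.get_image("top");C=np.array([.5744,.1880,.1102])
h=t["color"][184:204,212:240].astype(int).sum(2)//3
for r,row in enumerate(h): print(184+r,*row)
print(t["cx"],proj(t,C))
for r in range(15,41,5):
    print(r,[np.round(proj(t,C+q*np.array([np.cos(np.radians(r)),-np.sin(np.radians(r)),0])),1) for q in (.008,.018)])
E
```

```text
t 7.05 p [ 0.5512 -0.202   0.1708] ya -3.41 tilt [ 0.001  0.    -1.   ] w 0.0854 F [1.5 0.3 0.9] tau [ 0.03 -0.03  0.07] gf 0.0
az 0.09 shift [-3.    0.18  3.08]
184 42 41 41 42 44 50 56 50 46 45 53 79 102 90 62 45 42 48 60 67 60 48 42 42 47 60 86 111
185 42 41 40 43 50 69 83 74 60 56 62 80 94 80 55 44 45 53 64 67 57 46 43 45 56 79 99 104
186 41 42 42 45 58 86 104 96 82 79 84 95 99 78 54 49 54 62 67 62 53 44 43 52 71 92 101 88
187 42 41 44 50 67 94 110 107 100 101 103 105 99 74 59 68 75 77 73 60 48 44 50 68 89 98 88 67
188 43 44 51 65 82 100 110 109 108 108 108 105 91 69 67 86 95 93 79 64 51 49 66 91 102 94 72 52
189 44 51 67 84 98 106 109 111 109 110 108 103 84 66 76 97 106 103 91 77 60 58 82 104 100 78 56 45
190 49 66 84 99 107 110 110 111 111 110 108 97 75 66 85 103 110 109 103 92 75 65 79 93 81 60 47 45
191 60 81 98 107 110 111 111 111 112 111 107 91 69 69 93 106 111 112 110 103 89 71 65 65 58 49 50 57
192 73 95 107 109 111 111 110 111 112 110 104 86 67 76 98 109 112 112 111 110 100 79 60 49 46 51 66 80
193 86 102 109 111 111 112 111 112 111 109 98 75 67 86 104 110 113 113 113 11
[... 790 characters left out ...]
9 110 114 113 113 114 114 114 114 115 114 116 115 115 115 115 115 116 115 114 108 92 72 53 45 42 42 41
202 92 106 112 113 114 114 114 114 115 115 115 115 115 115 114 115 115 116 115 113 104 82 61 47 43 41 41 42
203 80 101 111 114 114 114 114 116 115 115 116 116 116 116 116 116 116 115 115 108 94 71 52 43 41 42 41 42
317.65068159045325 [np.float64(222.5085123111062), np.float64(197.19079886796038)]
15 [array([223.9, 193.1]), array([225.6, 188. ])]
20 [array([224.2, 193.2]), array([226.4, 188.3])]
25 [array([224.6, 193.4]), array([227.1, 188.6])]
30 [array([224.9, 193.6]), array([227.9, 189. ])]
35 [array([225.2, 193.8]), array([228.5, 189.5])]
40 [array([225.5, 194. ]), array([229.2, 190. ])]
```

The line measures about 16° and row 4 about 15°, so setting 4 is confirmed. Now the knob.

Call:
move_arm --pt "0 0 0 -3 0.15 0 1" --pt "0 0 0 -3 0.15 3 1" --pt "0 0 0 -3 0.15 6 1" --pt "0 0 0 -3 0.15 7.9 1" --pt "0 0 0 -3 0.15 7.9 1"

```text
time_s: 7.6
position: [0.5499, -0.2295, 0.0893]
tool_rot: [[0.06, 0.998, -0.004], [0.998, -0.06, 0.003], [0.003, -0.004, -1.0]]
ft_force: [0.2, 0.5, -0.0]
grip_width: 0.0853
gripper_force: 0.0
```

Call:
move_arm --pt "0 0 0 0 0 0 -1" --pt "0 0 0 0 0 0 -1" --pt "0 0 0 0 0 0 -1" --pt "0 0 0 0 0 0 -1" --pt "0 0 0 0 0 0 -1" --squeeze 30

```text
time_s: 8.1
position: [0.5507, -0.2316, 0.0925]
tool_rot: [[0.062, 0.998, 0.002], [0.998, -0.062, -0.001], [-0.001, 0.002, -1.0]]
ft_force: [1.4, 1.0, 3.6]
grip_width: 0.0229
gripper_force: 29.8
```

```bash
python3 - <<'E'
from g import *
g(.557,-.1305,.0925,-3.5)
s=env.get_image("scene")
cv2.imwrite("pics/k1.png",cv2.cvtColor(cv2.resize(s["color"][190:310,130:290],None,fx=4,fy=4),cv2.COLOR_RGB2BGR))
E
```

```text
t 8.1 p [ 0.5507 -0.2316  0.0925] ya -3.53 tilt [ 0.002 -0.001 -1.   ] w 0.0229 F [1.4 1.  3.6] tau [ 0.14 -0.33  0.05] gf 29.8
az -0.03 shift [ 1.013e+01  0.000e+00 -1.000e-02]
```

View pics/k1.png

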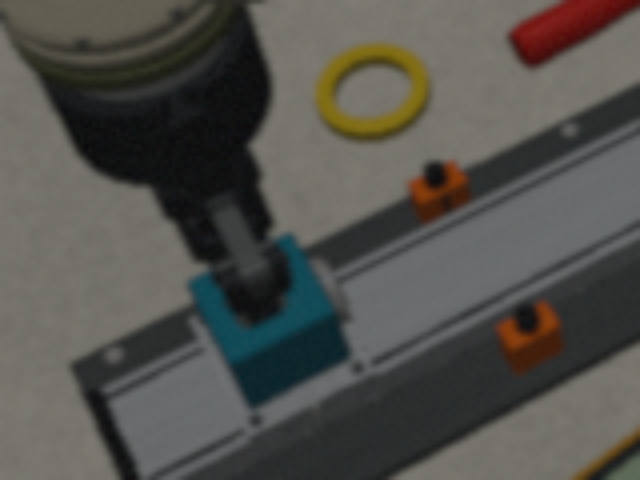

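The knob is gripped at (250,280) in the crop and the clamps lie ahead at (440,190) and (530,335). I'll slide to about 1 cm short, then creep.

Call:
move_arm --pt "0 0 0 2 0 0 -1" --pt "0 0 0 4.5 0 0 -1" --pt "0 0 0 6.8 0 0 -1" --pt "0 0 0 8.2 0 0 -1" --pt "0 0 0 9.0 0 0 -1"

```text
time_s: 8.65
position: [0.5558, -0.1422, 0.0925]
tool_rot: [[0.061, 0.998, 0.001], [0.998, -0.061, -0.003], [-0.003, 0.001, -1.0]]
ft_force: [-2.7, -8.6, 4.4]
grip_width: 0.0233
gripper_force: 30.1
```

```bash
python3 g.py .557 -.1295 .0925 -3.5
```

```text
t 8.65 p [ 0.5558 -0.1422  0.0925] ya -3.5 tilt [ 0.001 -0.003 -1.   ] w 0.0233 F [-2.7 -8.6  4.4] tau [-1.2   0.38  0.04] gf 30.1
az -0.00 shift [ 1.28  0.04 -0.01]
```

Call:
move_arm --pt "0 0 0 0 0 0 -1" --pt "0 0 0 0 0 0 -1"

```text
time_s: 8.85
position: [0.5559, -0.1407, 0.0925]
tool_rot: [[0.061, 0.998, 0.001], [0.998, -0.061, 0.001], [0.001, 0.001, -1.0]]
ft_force: [-0.5, 4.9, 6.8]
grip_width: 0.0234
gripper_force: 30.3
```

Call:
move_arm --pt "0 0 0 0.2 0 0 -1" --pt "0 0 0 0.2 0 0 -1" --pt "0 0 0 0.2 0 0 -1"

```text
time_s: 9.15
position: [0.5559, -0.1401, 0.0925]
tool_rot: [[0.062, 0.998, 0.001], [0.998, -0.062, -0.001], [-0.001, 0.001, -1.0]]
ft_force: [-2.1, -1.5, 6.9]
grip_width: 0.0229
gripper_force: 30.2
```

Call:
move_arm --pt "0 0 0 0.2 0 0 -1" --pt "0 0 0 0.2 0 0 -1" --pt "0 0 0 0.2 0 0 -1"

```text
time_s: 9.45
position: [0.556, -0.1383, 0.0925]
tool_rot: [[0.062, 0.998, 0.001], [0.998, -0.062, -0.002], [-0.002, 0.001, -1.0]]
ft_force: [-0.9, -2.5, 5.7]
grip_width: 0.0232
gripper_force: 30.2
```

Call:
move_arm --pt "0 0 0 0.15 0 0 -1" --pt "0 0 0 0.15 0 0 -1" --pt "0 0 0 0.15 0 0 -1"

```text
time_s: 9.75
position: [0.5561, -0.1369, 0.0925]
tool_rot: [[0.062, 0.998, 0.001], [0.998, -0.062, -0.002], [-0.002, 0.001, -1.0]]
ft_force: [-1.8, -3.3, 5.8]
grip_width: 0.0231
gripper_force: 30.2
```

Call:
move_arm --pt "0 0 0 0.15 0 0 -1" --pt "0 0 0 0.15 0 0 -1" --pt "0 0 0 0.15 0 0 -1"

```text
time_s: 10.05
position: [0.5562, -0.135, 0.0925]
tool_rot: [[0.062, 0.998, 0.001], [0.998, -0.062, -0.001], [-0.001, 0.001, -1.0]]
ft_force: [-1.5, -0.7, 7.2]
grip_width: 0.023
gripper_force: 30.3
```

Call:
move_arm --pt "0 0 0 0.15 0 0 -1" --pt "0 0 0 0.15 0 0 -1" --pt "0 0 0 0.15 0 0 -1"

```text
time_s: 10.35
position: [0.5563, -0.1333, 0.0925]
tool_rot: [[0.062, 0.998, 0.001], [0.998, -0.062, -0.001], [-0.001, 0.001, -1.0]]
ft_force: [-1.9, -0.0, 6.4]
grip_width: 0.0231
gripper_force: 30.3
```

Call:
move_arm --pt "0 0 0 0.15 0 0 -1" --pt "0 0 0 0.15 0 0 -1" --pt "0 0 0 0.15 0 0 -1"

```text
time_s: 10.65
position: [0.5564, -0.1317, 0.0925]
tool_rot: [[0.062, 0.998, 0.001], [0.998, -0.062, -0.0], [-0.0, 0.001, -1.0]]
ft_force: [-1.1, 1.2, 7.1]
grip_width: 0.0234
gripper_force: 30.2
```

Call:
move_arm --pt "0 0 0 0.1 0 0 -1" --pt "0 0 0 0.1 0 0 -1" --pt "0 0 0 0.1 0 0 -1"

```text
time_s: 10.95
position: [0.5564, -0.1307, 0.0925]
tool_rot: [[0.062, 0.998, 0.001], [0.998, -0.062, -0.0], [-0.0, 0.001, -1.0]]
ft_force: [-1.2, 1.4, 6.2]
grip_width: 0.023
gripper_force: 30.2
```

Call:
move_arm --pt "0 0 0 0.1 0 0 -1" --pt "0 0 0 0.1 0 0 -1" --pt "0 0 0 0.1 0 0 -1"

```text
time_s: 11.25
position: [0.5565, -0.1295, 0.0924]
tool_rot: [[0.062, 0.998, 0.001], [0.998, -0.062, -0.0], [-0.0, 0.001, -1.0]]
ft_force: [-0.8, 2.1, 6.9]
grip_width: 0.0231
gripper_force: 30.2
```

Call:
move_arm --pt "0 0 0 0.1 0 0 -1" --pt "0 0 0 0.1 0 0 -1" --pt "0 0 0 0.1 0 0 -1"

```text
time_s: 11.55
position: [0.5565, -0.1292, 0.0925]
tool_rot: [[0.062, 0.998, 0.001], [0.998, -0.062, -0.001], [-0.001, 0.001, -1.0]]
ft_force: [-2.1, -1.6, 6.4]
grip_width: 0.0232
gripper_force: 30.3
```

Call:
move_arm --pt "0 0 0 0.1 0 0 -1" --pt "0 0 0 0.1 0 0 -1" --pt "0 0 0 0.1 0 0 -1"

```text
time_s: 11.85
position: [0.5566, -0.1288, 0.0925]
tool_rot: [[0.062, 0.998, 0.001], [0.998, -0.062, -0.002], [-0.002, 0.001, -1.0]]
ft_force: [-2.3, -5.3, 6.4]
grip_width: 0.0234
gripper_force: 30.2
```

Call:
move_arm --pt "0 0 0 0.1 0 0 -1" --pt "0 0 0 0.1 0 0 -1" --pt "0 0 0 0.1 0 0 -1"

```text
time_s: 12.15
position: [0.5566, -0.1285, 0.0925]
tool_rot: [[0.062, 0.998, 0.001], [0.998, -0.062, -0.004], [-0.004, 0.001, -1.0]]
ft_force: [-3.1, -7.5, 6.1]
grip_width: 0.0237
gripper_force: 30.2
```

Restoring force is clear: the notch middle is near y = −0.1295. I'll back off 2.2 mm, open to let the ball centre the carriage, then regrip.

Call:
move_arm --pt "0 0 0 -0.22 0 0 -1" --pt "0 0 0 -0.22 0 0 -1" --pt "0 0 0 -0.22 0 0 -1" --pt "0 0 0 -0.22 0 0 -1"

```text
time_s: 12.55
position: [0.5565, -0.1293, 0.0925]
tool_rot: [[0.062, 0.998, 0.001], [0.998, -0.062, -0.001], [-0.001, 0.001, -1.0]]
ft_force: [-1.8, -1.4, 6.6]
grip_width: 0.0233
gripper_force: 30.3
```

Call:
move_arm --pt "0 0 0 0 0 0 0" --pt "0 0 0 0 0 0 0" --pt "0 0 0 0 0 0 0" --pt "0 0 0 0 0 0 0" --pt "0 0 0 0 0 0 0"

```text
time_s: 13.05
position: [0.5564, -0.1288, 0.0915]
tool_rot: [[0.062, 0.998, -0.0], [0.998, -0.062, 0.0], [0.0, -0.0, -1.0]]
ft_force: [0.2, 0.8, 0.1]
grip_width: 0.0426
gripper_force: 0.0
```

Call:
move_arm --pt "0 0 0 0 0 0 -1" --pt "0 0 0 0 0 0 -1" --pt "0 0 0 0 0 0 -1" --pt "0 0 0 0 0 0 -1" --pt "0 0 0 0 0 0 -1"

```text
time_s: 13.55
position: [0.5565, -0.1288, 0.0917]
tool_rot: [[0.062, 0.998, 0.0], [0.998, -0.062, -0.0], [0.0, 0.0, -1.0]]
ft_force: [-0.2, 0.6, 1.7]
grip_width: 0.023
gripper_force: 29.4
```

```bash
python3 - <<'E'
from g import *
g(.5565,-.1295,.0925,-3.5)
s=env.get_image("scene");t=env.get_image("top")
a=cv2.resize(s["color"][180:300,180:300],None,fx=4,fy=4);b=cv2.resize(s["color"][140:200,340:400],(480,480))[:, :310]
cv2.imwrite("pics/f.png",cv2.cvtColor(np.hstack([a,b]),cv2.COLOR_RGB2BGR))
for i in range(5): f=env.get_image("top"); print(np.round(env.observe()["ft_force"],1))
E
```

```text
t 13.55 p [ 0.5565 -0.1288  0.0917] ya -3.53 tilt [ 0. -0. -1.] w 0.023 F [-0.2  0.6  1.7] tau [ 0.04 -0.05 -0.04] gf 29.4
az -0.03 shift [-0.07  0.   -0.08]
[1.5 0.3 1.5]
[0.1 1.3 1.1]
[-0.1  0.2  1. ]
[0.4 0.5 1.7]
[0.3 0.7 0.9]
```

View pics/f.png

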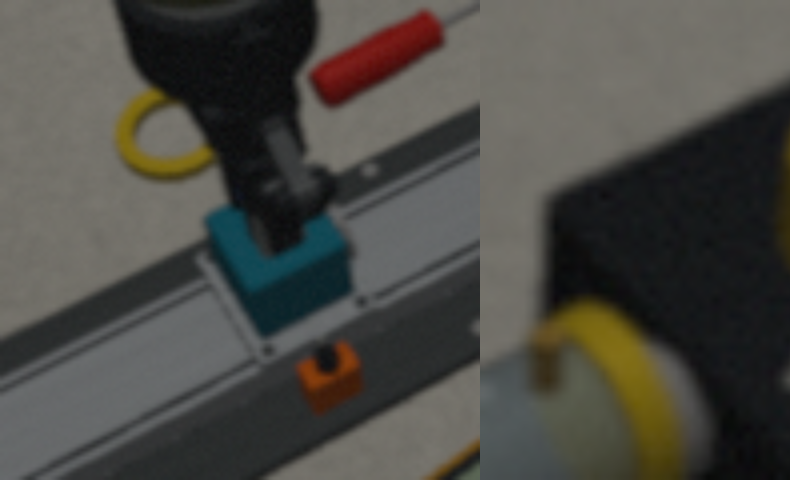

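The carriage sits between the clamps (near block at (330,375)), the knob is gripped, and there's no residual force along the rail. I'm handing in.

```bash
python3 -c "
from rig import env
print(env.close_job())"
```

```text
the job is handed in; nothing more can be done
None
```

I turned the collar to setting 4 and the picture confirms it; the carriage is held in the notch by its gripped knob with almost no rail force. Handed in at about 14 s; the loose items were never touched.

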